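Leak-check an air-line oiler bowl in the sprung cradle

TASK

First slide the black grip of the air valve along its track until the white line on it is level with the green pointer. Then take the amber oiler bowl from its cork ring, keep it upright, seat it in the orange sprung ring of the cradle and press it down until the ring is at its bottom stop. Finish while still holding the bowl pressed fully down, with the valve still at the pointer and the other things on the bench left alone.

Things in the scene. Friction and masses are not known exactly. Their poses are not given: they have to be found in the camera images.
- air_slide (a joint): travel of the air valve's black grip along its track, 0 to 0.100 m; grows along the track's own +y; 1.5 N of friction, stays where it is left
- air_slide_top (a point): centre of the top of the valve's black grip (28 mm across the track, 20 mm along it, 40 mm tall, top 54.5 mm above the bench), where its white cross line is
- air_slide_base: aluminium valve track fixed to the bench, 40 mm wide (its x), 150 mm long (its y), 14 mm high; origin under its centre; at joint value q the grip's centre is at its y = q - 0.050 m, x = 0
- mark: green pointer, 30 mm (its x) by 7 mm (its y), 17 mm high, fixed on the bench beside the track on the track's +x side (37 mm from the track's middle line); same axes as the track; origin on the bench under its centre. The valve is set when the grip's centre has the same place along the track's y as this pointer, within 6 mm
- oiler: oiler bowl, loose, about 0.3 kg: amber ball of 68 mm diameter centred 40 mm above the origin, brass drain plug of 20 mm diameter below it, neck 28 mm wide, blue round cap of 36 mm diameter from 82 to 114 mm above the origin (grip it here); origin is the underside of the drain plug, z up along the axis
- rest: fixed cork parking ring, 80 mm outer and 48 mm inner diameter, 22 mm high, in which the bowl stands at the start with its origin 6 mm above the bench; origin under its centre
- cradle: fixed cradle: grey base plate 120 x 120 x 10 mm and a green cup of 96 mm outer diameter, rim 30 mm above the bench; origin under its centre. The orange ring rides on a spring in the cup
- ring_seat (a point): centre of the orange ring's top face (ring 72 mm outer, 48 mm inner diameter, 12 mm high); 50 mm above the bench when up, 32 mm when at its stop. A bowl seated in it has its origin 16 mm below this point
- cradle_ring (a joint): how far the orange ring is pressed down, 0 (up) to 0.018 m (bottom stop); the spring pushes up with 6 N at 0 and about 13 N at the stop, so the bowl's own weight does not press it
- carton: bystander: small cardboard carton 50 x 70 x 45 mm, loose; origin under its centre
- screw_jar: bystander: whitish clear jar, 50 mm diameter, 60 mm tall, black lid, loose; origin under its centre
- bracket: bystander: steel angle bracket 40 x 30 x 26 mm, loose; origin under its centre
There are look-alikes about, which are no part of the job. Of the things that look like the cradle, the smallest one is meant.

How it is judged:
By the outcome, as a careful person would: the job done as asked, in the order asked, and still so for the second after the job is handed in, while the arm keeps its last pose, push and grip.
It also fails if it takes over 61 s, if anything falls off the work surface, if the arm or the gripper's body presses on something with over 40 N, if the wrist force passes 120 N, or if a joint passes its speed limit or range.

ROBOT

A 6-joint arm with a two-finger parallel gripper is mounted at the origin on the work surface. World frame = base frame: x ahead of the robot, y to its left, z up, the work surface at z = 0. Lengths are in m, angles in rad, forces in N, time in s.
With the tool pointing down it reaches from about 0.375 to 0.975 m from the base axis. Payload 3.8 kg.
Tool frame: the origin (TCP) lies midway between the tips of the shut fingers; the grasp point (between the pads) lies 19 mm behind it; z points along the fingers, y is the line along which they close (so a half turn about z gives the same grasp; the last joint's range is limited). The gripper opens to 85 mm and grips with 20 to 120 N. Pads are 22 mm wide; open, the fingers measure 114 mm over their backs; the gripper's body (76 mm by 85 mm) begins 54 mm behind the grasp point. The pads swing forward as they close: fully open they stand 13 mm farther back than shut.
Start: joints at [1.123, 0.264, 1.604, -0, 1.274, -0.037], TCP at [0.27, 0.619, 0.231] pointing down, gripper open.
Joint ranges: [-2.63, 2.63], [-0.94, 2.18], [0.31, 2.57], [-1.31, 4.45], [0, 2.66], [-2.55, 2.55]. Speed limits (rad/s): [2.57, 2.57, 3.14, 3.14, 3.14, 3.14].

INTERFACE

Orientations are given as a rotation vector (axis times angle).
In Python, from workcell import status, read_camera, workorder, masks_of gives the robot as it stands.
- The arm moves only by the tool drive_tool, never from a script. Its argument "rows" is a list of rows, each a list of 7 numbers: the turn, a rotation vector about the tool's x, y, z in degrees, then the shift along the tool's x, y, z in m, then the opening, from 0 (shut) to 1 (fully open). In form: [[ax, ay, az, tx, ty, tz, claw], ...]. A call has 1 to 8 rows; each row shifts and turns the commanded pose from where the row before left it, along the tool's axes as they then stand; what a row does not reach is not made up. A row lasts 1/12 s, in which the tool goes at most 41.7 mm and 7.16 degrees, less where a joint would pass 70% of its speed; a pose out of reach is approached as far as the arm can. A call is refused whole if a number of a shift passes 0.0417 or a number of a turn 7.16, either way. A call with a gripper value outside its range is refused whole. The fingers move at their own pace and stop on an object; "force" is the grip in N (left out, the last holds). Time passes only in rows, so rows that do not move let the fingers close. It gives the time, the measured TCP pose, the force, the opening and the grip force at its end, in the units of the state.
- status.read_state(): the state, without advancing time (a new reading comes with each control period).
- read_camera(name): name is "scene" or "top" or "wrist"; returns a dict with "color" (480x640x3 uint8, red, green, blue), "intrinsics" (3x3 intrinsics, pixels), "D" ([k1, k2, p1, p2, k3] as OpenCV has them; the pictures are not rectified), "world_from_camera" (4x4, takes a point from camera to world coordinates); the wrist camera has in their place "mount" (4x4, takes a point from camera to tool coordinates, whose origin is the TCP and whose axes are the flange's). Camera axes: x right, y up, looking along -z (the intrinsics and any distortion apply to the point x, -y, -z); pixel columns grow to the right and rows downward; lengths in m; the calibration is good to about 2 mm. A picture is of the moment at which its call begins: read the wrist's pose just before it. There is no depth.
- workorder.finish_job(): hands the job in; it is judged then, once.
Trained networks look in a picture, given as the dict that the camera call returned (one of the last four; its "shot" number tells which), for a name from the list of things; names that differ only in an ending like _2 or _b are one class to them, and where a whole thing is asked for, a point or a joint stands for the part that bears it (a point fixed in the world has none). Each returns a list of dicts, best first, with "score" (0 to 1); they miss things now and then, are a little off and sometimes report something else, mostly with a low value. They report only what shows in the picture. A call takes as long as a camera call. They do not tell look-alikes from the thing itself.
- masks_of(picture, name): "mask" (480x640 bool, what is visible of it) and "bbox" ([left, top, right, bottom] in pixels, round what is visible of it).
The state is a dict: "time": time; "q": joint angles; "joint_vel": joint speeds; "joint_torque": joint torques, N m; "tool_pos": TCP position; "tcp_rot": TCP orientation; "wrist_force": force on the tool from outside, world axes, zero at the start; "torque": the same for the moment, N m; "width": opening from 0.0 (shut) to 1.0 (fully open); "grip_force": force on a finger pad.
Only numpy, scipy, OpenCV 4.12 (cv2) and the standard library are available. Lean on these libraries where they do the work, as an engineer would, in place of code of your own. Each camera call takes 0.05 s, during which the arm holds its last target. There are 200 camera calls.

## Working session

There is one attempt and no reset: what is moved stays moved. The work goes in short steps, Python scripts to look and compute and a tool call to move; the robot and the scene stay as the last step left them, time stands still between calls to the robot, and variables do not carry over. Pictures are saved under pics/ and viewed, at most 10 in all, crops included, and the job is handed in when it is done.

Besides the shell and the picture viewer there is one more tool, called after ">>>" as name(argument=value, ...), one argument or row to a line, values as JSON. drive_tool: Moves the arm, as the interface text tells. Its arguments: {"type":"object","properties":{"rows":{"type":"array"},"force":{"type":"number"}},"required":["rows"]}

```bash
mkdir -p pics; cat > h.py <<'E'
import numpy as np, cv2
from workcell import status, read_camera, workorder, masks_of
from scipy.spatial.transform import Rotation as R
def save(p,n): cv2.imwrite('pics/'+n,cv2.cvtColor(p['color'],cv2.COLOR_RGB2BGR))
def wfc(p,st=None):
    if 'world_from_camera' in p: return np.array(p['world_from_camera'])
    T=np.eye(4);T[:3,:3]=R.from_rotvec(st['tcp_rot']).as_matrix();T[:3,3]=st['tool_pos'];return T@np.array(p['mount'])
def ray(p,uv,z,st=None):
    "world points on plane z for pixels"
    T=wfc(p,st);u=cv2.undistortPoints(np.array(uv,float).reshape(-1,1,2),np.array(p['intrinsics']),np.array(p['D'])).reshape(-1,2)
    d=np.c_[u[:,0],-u[:,1],-np.ones(len(u))]@T[:3,:3].T;o=T[:3,3]
    return o+d*((z-o[2])/d[:,2])[:,None]
def proj(p,X,st=None):
    T=np.linalg.inv(wfc(p,st));c=np.array(X,float).reshape(-1,3)@T[:3,:3].T+T[:3,3]
    c=c*[1,-1,-1]
    return cv2.projectPoints(c,np.zeros(3),np.zeros(3),np.array(p['intrinsics']),np.array(p['D']))[0].reshape(-1,2)
E
python3 - <<'E'
from h import *
s=status.read_state();print(s)
for n in('top','scene'):
    p=read_camera(n);save(p,n+'0.png');print(n,np.round(wfc(p),3).tolist())
    for k in['air_slide_top','air_slide_base','mark','oiler','rest','cradle','cradle_ring','carton','screw_jar','bracket']:
        for m in masks_of(p,k)[:4]: 
            ys,xs=np.nonzero(m['mask']);print(k,round(m['score'],2),np.array(m['bbox']).tolist(),xs.mean().round(1),ys.mean().round(1),len(xs))
E
```

```text
{'time': 0.0, 'q': array([ 1.12310953e+00,  2.64757896e-01,  1.60536304e+00,  1.20714119e-05,
        1.27370445e+00, -3.69054571e-02]), 'joint_vel': array([ 5.07197903e-04, -4.13891231e-04,  3.94425821e-05,  6.14933180e-04,
       -1.43783280e-03,  5.59210262e-04]), 'joint_torque': array([ 8.88460727e-04, -5.15085912e+01, -3.67328775e+01,  7.72452881e-05,
        1.25151750e-02, -2.75665315e-05]), 'tool_pos': array([0.26923148, 0.61818995, 0.22996475]), 'tcp_rot': array([-0.64062021, -3.07502237,  0.00339977]), 'wrist_force': array([-1.06673021,  0.04994314, -0.55931257]), 'torque': array([ 0.00390235,  0.01492468, -0.04177413]), 'grip_force': 0.0, 'width': 0.9989622728895085}
top [[-0.024, 0.98, -0.196, 0.363], [-0.999, -0.028, -0.018, -0.072], [-0.024, 0.195, 0.98, 1.072], [0.0, 0.0, 0.0, 1.0]]
air_slide_top 0.62 [279.8, 257.0, 294.9, 265.6] 286.9 259.7 163
air_slide_base 0.75 [266.5, 205.6, 304.3, 283.9] 283.1 246.5 1473
mark 0.45 [286.9, 218.2, 297.9, 231.7] 294.4 224.2 91
mark 0.2 [146.6, 243.7, 178.4, 282.1] 169.0 267.5 395
oiler 0.55 [131.5, 244.2, 178.0, 278.2] 152.1 260.4 1
[... 1019 characters left out ...]
[401.3, 196.1, 430.8, 211.8] 415.1 204.8 308
cradle 0.86 [191.0, 257.4, 268.9, 312.5] 227.6 282.3 2487
cradle 0.57 [214.7, 310.8, 336.7, 412.3] 274.3 359.3 6985
cradle 0.55 [401.1, 195.8, 429.0, 210.6] 415.1 204.7 313
cradle 0.36 [327.9, 214.2, 342.5, 232.7] 336.7 224.6 194
cradle_ring 0.94 [208.4, 253.6, 247.1, 286.6] 226.7 270.8 888
cradle_ring 0.78 [106.2, 234.6, 151.7, 268.8] 130.3 248.8 1280
cradle_ring 0.7 [242.5, 310.8, 303.2, 369.8] 272.9 340.7 2468
cradle_ring 0.56 [189.9, 256.4, 268.0, 314.1] 227.6 282.5 2481
carton 0.87 [409.9, 238.3, 449.9, 271.2] 429.3 253.6 1052
screw_jar 0.94 [332.3, 174.3, 345.9, 206.6] 339.4 190.9 408
bracket 0.77 [328.6, 293.1, 352.0, 317.9] 340.8 306.5 315
```

View pics/top0.png

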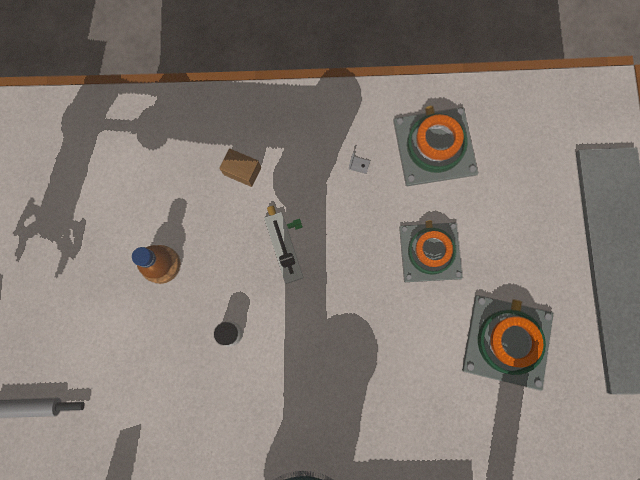

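View pics/scene0.png

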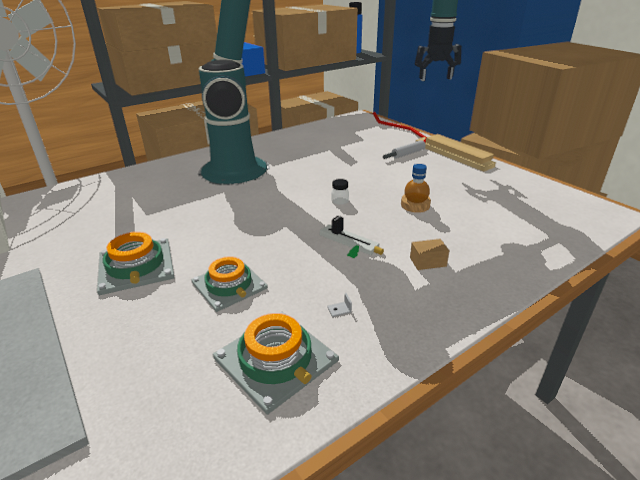

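The top picture shows three cradle look-alikes at (436,146), (431,252) and (508,341). The smallest is the middle one at (431,252), or (228,282) in the scene picture. There is one valve, with its grip at (287,260) and its green pointer at (295,224). There is one oiler, with its cap at (144,256). I'll check the choices in a close crop and measure them.

```bash
python3 - <<'E'
from h import *
p=read_camera('top');q=read_camera('scene')
c=p['color'];a=cv2.resize(c[195:295,255:335],None,fx=5,fy=5,interpolation=cv2.INTER_CUBIC);b=cv2.resize(c[205:295,390:475],(470,500),interpolation=cv2.INTER_CUBIC)[:, :400]
cv2.imwrite('pics/crop1.png',cv2.cvtColor(np.hstack([a,b]),cv2.COLOR_RGB2BGR))
cen=lambda m:np.array(np.nonzero(m['mask'])[::-1]).mean(1)
for m in masks_of(p,'cradle')[:3]:
    r=cv2.minAreaRect(np.argwhere(m['mask'])[:,::-1].astype(np.float32));W=ray(p,cv2.boxPoints(r),.005)
    print('cradle',cen(m),W.mean(0).round(3),np.linalg.norm(np.diff(W,axis=0),axis=1).round(3), np.degrees(np.arctan2(*(W[1]-W[0])[1::-1])).round(1))
for pic,n in((p,'t'),(q,'s')):
  for m in masks_of(pic,'cradle_ring')[:4]:
    e=cv2.fitEllipse(max(cv2.findContours(m['mask'].astype(np.uint8),0,1)[0],key=len)); print(n,'ring',e, ray(pic,[e[0]],.046).round(4))
# caps by colour
for pic,n in((p,'t'),(q,'s')):
  m=masks_of(pic,'oiler')[0]['mask'];h=cv2.cvtColor(pic['color'],cv2.COLOR_RGB2HSV)
  k=cv2.dilate(m.astype(np.uint8),np.ones((7,7)))>0
  cap=k&(h[...,0]>95)&(h[...,0]<130)&(h[...,1]>100);u=np.array(np.nonzero(cap)[::-1]).mean(1)
  amb=k&(h[...,0]<25)&(h[...,1]>150)
  print(n,'cap',u,cap.sum(),ray(pic,[u],.104).round(4),ray(pic,[u],.112).round(4))
  m=masks_of(pic,'rest')[0];print('rest',ray(pic,[cen(m)],.015).round(4))
  m=masks_of(pic,'air_slide_top')[0];print('slide',cen(m),ray(pic,[cen(m)],.0545).round(4),ray(pic,[cen(m)],.035).round(4))
  m=masks_of(pic,'mark')[0];print('mark',cen(m),ray(pic,[cen(m)],.01).round(4))
  m=masks_of(pic,'air_slide_base')[0];r=cv2.minAreaRect(np.argwhere(m['mask'])[:,::-1].astype(np.float32));W=ray(pic,cv2.boxPoints(r),.012);print('base',W.round(4).tolist(),W.mean(0).round(4),np.linalg.norm(np.diff(W,axis=0),axis=1).round(3))
E
```

```text
cradle [434.67825068 146.12143694] [ 0.78  -0.3    0.005] [0.165 0.175 0.16 ] -82.1
cradle [507.73486987 342.03715898] [ 0.354 -0.421  0.005] [0.169 0.164 0.167] -15.9
cradle [430.03937947 252.19033413] [ 0.542 -0.276  0.005] [0.128 0.128 0.125] -88.1
t ring ((439.0830078125, 138.01524353027344), (44.5806999206543, 48.87632369995117), 35.594364166259766) [[ 0.7749 -0.3017  0.046 ]]
t ring ((433.45849609375, 248.8445281982422), (34.123435974121094, 35.769004821777344), 76.46195983886719) [[ 0.5381 -0.2748  0.046 ]]
t ring ((515.8582153320312, 341.61578369140625), (48.2985954284668, 54.038795471191406), 114.92748260498047) [[ 0.3517 -0.4206  0.046 ]]
s ring ((272.67254638671875, 340.42041015625), (56.18128204345703, 59.31444549560547), 49.34812545776367) [[ 0.769  -0.3028  0.046 ]]
s ring ((225.65554809570312, 270.64697265625), (29.537555694580078, 37.05390930175781), 73.12896728515625) [[ 0.5444 -0.2827  0.046 ]]
s ring ((130.15977478027344, 248.60716247558594), (34.147132873535156, 48.65338134765625), 75.10708618164062) [[ 0.3424 -0.4197  0.046 ]]
t cap [140.86363636 256.38257576] 264 [[0.5291 0.2982 0.104 ]] [[0.5278 0.2952 0.112 ]]
rest [[0.5141 0.2727 0.015 ]]
slide [286.03773585 259.98113208] [[0.522  0.0236 0.0545]] [[0.5251 0.0254 0.035 ]]
mark [295.19277108 224.09638554] [[0.6058 0.0075 0.01  ]]
base [[0.6013, -0.2122, 0.012], [0.6072, -0.3372, 0.012], [0.4809, -0.3368, 0.012], [0.4747, -0.2148, 0.012]] [ 0.541  -0.2753  0.012 ] [0.125 0.126 0.122]
s cap [418.89171975 170.5477707 ] 157 [[0.5241 0.2919 0.104 ]] [[0.536  0.2782 0.112 ]]
rest [[0.5424 0.2709 0.015 ]]
slide [336.95505618 224.18539326] [[0.5466 0.0024 0.0545]] [[0.5212 0.0221 0.035 ]]Traceback (most recent call last):
  File "<stdin>", line 21, in <module>
IndexError: list index out of range
```

View pics/crop1.png

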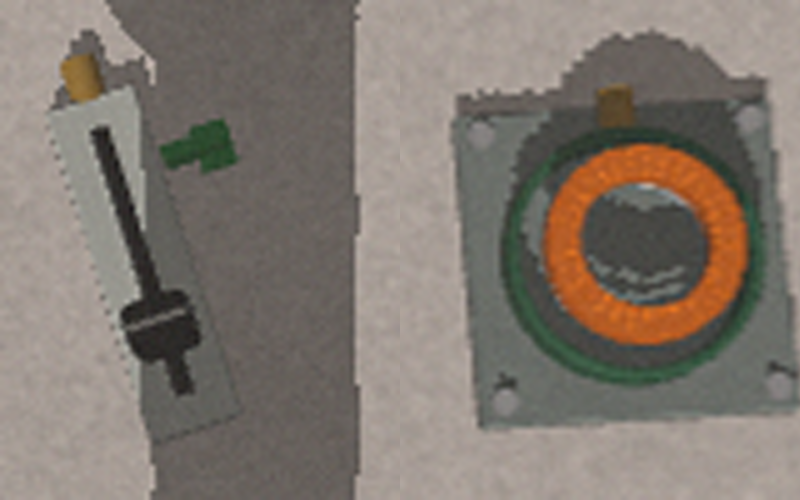

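The crop shows the grip with its white line at about (287,259), the pointer across the track at about (295,224), and the plate of the small cradle. The plate measures about 125 mm, against 120 mm stated. The other two measure about 165 mm, so the middle cradle is right.

```bash
cat >> h.py <<'E'
def goto(target_xyz, ydir, label=''):
    "print tool-frame shift and yaw needed to place the TCP at target, tool down, tool y parallel to ydir (mod 180)"
    s=status.read_state();M=R.from_rotvec(s['tcp_rot']).as_matrix()
    y=np.array([ydir[0],ydir[1],0.]);y/=np.linalg.norm(y)
    for sg in(1,-1):
        D=np.c_[np.cross(sg*y,[0,0,-1.]),sg*y,[0,0,-1.]]
        rv=np.degrees(R.from_matrix(M.T@D).as_rotvec())
        print(label,'turn',rv.round(2),'q6',s['q'][5].round(2),'shift(now axes)',(M.T@(np.array(target_xyz)-s['tool_pos'])).round(4),'shift(final axes)',(D.T@(np.array(target_xyz)-s['tool_pos'])).round(4))
    print('tcp',s['tool_pos'].round(4),'t',s['time'],'F',s['wrist_force'].round(1),'w',round(s['width'],3),'grip',round(s['grip_force'],1))
E
python3 - <<'E'
from h import *
p=read_camera('top')
c=ray(p,np.array([[50,112],[133,88],[240,410],[153,440]])/5+[255,195],.014)
print(c.round(4).tolist(),np.linalg.norm(np.diff(c,axis=0),axis=1).round(3))
y=(c[0]+c[1]-c[2]-c[3]);y/=np.linalg.norm(y);x=np.array([y[1],-y[0],0]);o=c.mean(0)
g=ray(p,[[255+160/5,195+324/5]],.0545)[0];m=ray(p,[[255+198/5,195+147/5]],.012)[0]
print('y',y,'o',o,'grip',g,'loc',(g-o)@x,(g-o)@y,'mark',m,(m-o)@x,(m-o)@y)
print(R.from_rotvec(status.read_state()['tcp_rot']).as_matrix().round(3).tolist())
goto([g[0]+.02,g[1],.23],y[:2])
print(np.array(read_camera('wrist')['mount']).round(3).tolist())
E
```

```text
[[0.6214, 0.0714, 0.014], [0.6309, 0.0359, 0.014], [0.4916, -0.0076, 0.014], [0.4801, 0.0287, 0.014]] [0.037 0.146 0.038]
y [0.95582315 0.29394236 0.        ] o [0.55600172 0.03210991 0.014     ] grip [0.52236296 0.02161216 0.0545    ] loc 0.00014613616971813174 -0.035238432669404664 mark [0.60473717 0.00861987 0.012     ] 0.036777743443238274 0.03967775729410739
[[-0.917, 0.399, 0.0], [0.399, 0.917, 0.0], [0.0, 0.0, -1.0]]
 turn [ 0.   -0.   49.37] q6 -0.04 shift(now axes) [-0.4886 -0.4386  0.0013] shift(final axes) [-0.651   0.0852  0.0013]
 turn [   0.      0.   -130.63] q6 -0.04 shift(now axes) [-0.4886 -0.4386  0.0013] shift(final axes) [ 0.651  -0.0852  0.0013]
tcp [0.2696 0.6188 0.2313] t 1.85 F [-1.2 -0.4 -0.2] w 1.006 grip 0.0
[[0.001, 0.96, 0.281, 0.071], [1.0, -0.001, 0.0, 0.0], [0.0, 0.281, -0.96, -0.142], [0.0, 0.0, 0.0, 1.0]]
```

>>> drive_tool(
  rows=[
    [0,0,0,-0.0305,-0.0274,0,1],
    [0,0,0,-0.0305,-0.0274,0,1],
    [0,0,0,-0.0305,-0.0274,0,1],
    [0,0,0,-0.0305,-0.0274,0,1],
    [0,0,0,-0.0305,-0.0274,0,1],
    [0,0,0,-0.0305,-0.0274,0,1],
    [0,0,0,-0.0305,-0.0274,0,1],
    [0,0,0,-0.0305,-0.0274,0,1],
  ],
)

```text
time: 2.57
tool_pos: [0.4061, 0.3187, 0.2316]
tcp_rot: [0.64, 3.075, 0.001]
wrist_force: [0.8, 0.9, 0.2]
width: 0.999
grip_force: 0.0
```

>>> drive_tool(
  rows=[
    [0,0,0,-0.0305,-0.0274,0,1],
    [0,0,0,-0.0305,-0.0274,0,1],
    [0,0,0,-0.0305,-0.0274,0,1],
    [0,0,0,-0.0305,-0.0274,0,1],
    [0,0,0,-0.0305,-0.0274,0,1],
    [0,0,0,-0.0305,-0.0274,0,1],
    [0,0,0,-0.0305,-0.0274,0,1],
    [0,0,0,-0.0305,-0.0274,0,1],
  ],
)

```text
time: 3.23
tool_pos: [0.5425, 0.02, 0.2317]
tcp_rot: [0.641, 3.075, 0.0]
wrist_force: [-0.1, 1.5, 0.5]
width: 0.996
grip_force: 0.0
```

>>> drive_tool(
  rows=[
    [0,0,7.05,0,0,0,1],
    [0,0,7.05,0,0,0,1],
    [0,0,7.05,0,0,0,1],
    [0,0,7.05,0,0,0,1],
    [0,0,7.05,0,0,0,1],
    [0,0,7.05,0,0,0,1],
    [0,0,7.05,0,0,0,1],
    [0,0,0,0,0,0,1],
  ],
)

```text
time: 3.9
tool_pos: [0.5419, 0.022, 0.2314]
tcp_rot: [1.87, 2.524, 0.0]
wrist_force: [0.4, -0.3, -0.6]
width: 1.002
grip_force: 0.0
```

```bash
python3 - <<'E'
from h import *
s=status.read_state();p=read_camera('wrist');save(p,'w1.png');print(s['q'].round(2))
goto([.5224,.0216,.12],[.956,.294])
np.set_printoptions(suppress=True)
print('pred grip,mark,track corners',proj(p,[[.5224,.0216,.0545],[.6047,.0086,.012],[.621,.071,.014],[.631,.036,.014],[.4916,-.0076,.014],[.480,.0287,.014]],s).round(0).tolist())
E
```

```text
[-0.01  0.01  1.89  0.    1.24 -0.3 ]
 turn [0.01 0.01 0.16] q6 -0.31 shift(now axes) [ 0.0054 -0.0188  0.1114] shift(final axes) [ 0.0053 -0.0188  0.1114]
 turn [-1.0000e-02  2.0000e-02 -1.7984e+02] q6 -0.31 shift(now axes) [ 0.0054 -0.0188  0.1114] shift(final axes) [-0.0053  0.0188  0.1114]
tcp [0.5419 0.022  0.2314] t 3.95 F [ 0.1 -0.   0.2] w 1.0 grip 0.0
pred grip,mark,track corners [[292.0, 205.0], [375.0, 234.0], [415.0, 176.0], [412.0, 216.0], [253.0, 217.0], [251.0, 175.0]]
```

View pics/w1.png

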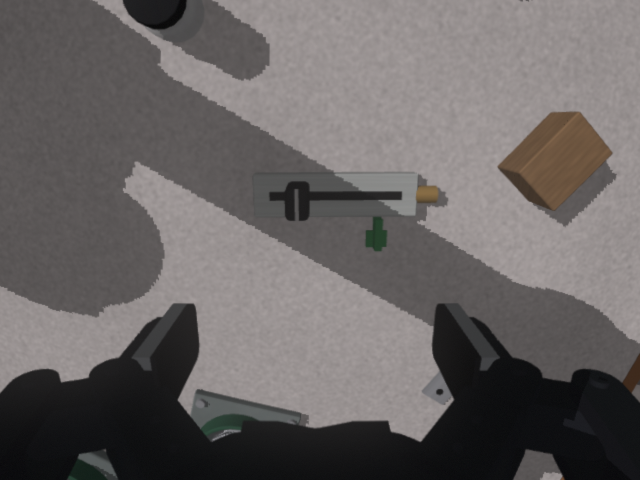

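The wrist picture shows the grip's white line at (297,201), the pointer at (376,235), and the track spanning about x 252–417. This agrees with the prediction.

```bash
python3 - <<'E'
from h import *
s=status.read_state();p=read_camera('wrist')
c=p['color'][215:255,360:395].astype(int);g=(c[...,1]-c[...,0]>15)
ys,xs=np.nonzero(g);print('mark px',xs.min()+360,xs.max()+360,ys.min()+215,ys.max()+215,xs.mean()+360)
h=ray(p,[[297,200]],.0545,s)[0];m=ray(p,[[376,236]],.014,s)[0]
c=ray(p,[[417,173],[417,216],[252,217],[252,174]],.014,s);y=c[0]+c[1]-c[2]-c[3];y/=np.linalg.norm(y);x=np.array([y[1],-y[0],0]);o=c.mean(0)
print(y,o,'grip',h,(h-o)@x,(h-o)@y,'mark',m,(m-o)@x,(m-o)@y)
goto([h[0],h[1],.032],y[:2])
E
```

```text
mark px 366 385 218 251 376.05353319057815
[0.95271586 0.30386263 0.        ] [0.55714973 0.03340409 0.014     ] grip [0.52533893 0.0270565  0.0545    ] -0.003618658955103037 -0.03223545132896641 mark [0.60579022 0.00832186 0.014     ] 0.038676267597421654 0.038719005832127285
 turn [ 0.01  0.   -0.38] q6 -0.31 shift(now axes) [ 0.0097 -0.0143  0.1994] shift(final axes) [ 0.0098 -0.0142  0.1994]
 turn [ 1.0000e-02 -2.0000e-02  1.7962e+02] q6 -0.31 shift(now axes) [ 0.0097 -0.0143  0.1994] shift(final axes) [-0.0098  0.0142  0.1994]
tcp [0.5419 0.022  0.2314] t 4.0 F [-0.8  0.1  0.2] w 1.002 grip 0.0
```

>>> drive_tool(
  rows=[
    [0,0,0,0.0025,-0.0055,0.033,1],
    [0,0,0,0.0025,-0.0055,0.033,1],
    [0,0,0,0.0025,-0.0055,0.033,1],
    [0,0,0,0,0,0.033,1],
    [0,0,0,0,0,0.033,1],
    [0,0,0,0,0,0.02,1],
    [0,0,0,0,0,0.0144,1],
    [0,0,0,0,0,0,1],
  ],
)

```text
time: 4.67
tool_pos: [0.5205, 0.0244, 0.0282]
tcp_rot: [-1.859, -2.525, 0.007]
wrist_force: [-1.2, 0.3, -0.2]
width: 0.998
grip_force: 0.0
```

>>> drive_tool(
  rows=[
    [0,0,0,0,0,0,0],
    [0,0,0,0,0,0,0],
    [0,0,0,0,0,0,0],
    [0,0,0,0,0,0,0],
    [0,0,0,0,0,0,0],
    [0,0,0,0,0,0,0],
  ],
  force=25,
)

```text
time: 5.17
tool_pos: [0.5249, 0.0244, 0.0331]
tcp_rot: [1.865, 2.526, 0.002]
wrist_force: [-0.1, -0.1, 2.6]
width: 0.228
grip_force: 29.5
```

>>> drive_tool(
  rows=[
    [0,0,0,0,0.006,0,0],
    [0,0,0,0,0.012,0,0],
    [0,0,0,0,0.012,0,0],
    [0,0,0,0,0.012,0,0],
    [0,0,0,0,0.012,0,0],
    [0,0,0,0,0.012,0,0],
    [0,0,0,0,0.006,0,0],
    [0,0,0,0,0,0,0],
  ],
)

```text
time: 5.83
tool_pos: [0.5951, 0.0462, 0.0331]
tcp_rot: [1.864, 2.526, 0.004]
wrist_force: [1.8, 0.9, 5.4]
width: 0.223
grip_force: 29.8
```

>>> drive_tool(
  rows=[
    [0,0,0,0,0,0,0],
    [0,0,0,0,0,0,0.5],
    [0,0,0,0,0,0,0.6],
    [0,0,0,0,0,0,0.6],
    [0,0,0,0,0,0,0.6],
  ],
)

```text
time: 6.25
tool_pos: [0.5917, 0.0453, 0.0313]
tcp_rot: [-1.866, -2.526, 0.002]
wrist_force: [0.8, 0.3, -0.0]
width: 0.603
grip_force: 0.0
```

>>> drive_tool(
  rows=[
    [0,0,0,0,0,-0.02,0.6],
    [0,0,0,0,0,-0.035,0.7],
    [0,0,0,0,0,-0.035,1],
    [0,0,0,0,0,-0.035,1],
    [0,0,0,0,0,-0.035,1],
    [0,0,0,0,0,-0.02,1],
    [0,0,0,0,0,0,1],
    [0,0,0,0,0,0,1],
  ],
)

```text
time: 6.92
tool_pos: [0.5936, 0.0454, 0.2136]
tcp_rot: [1.865, 2.525, 0.003]
wrist_force: [0.0, 0.2, -0.4]
width: 1.0
grip_force: 0.0
```

```bash
python3 - <<'E'
from h import *
s=status.read_state();p=read_camera('wrist');t=read_camera('top')
np.set_printoptions(suppress=True)
u=proj(p,[[.6,.03,.03]],s)[0].astype(int);print(u,s['tool_pos'])
x0,y0=max(u[0]-100,0),max(u[1]-75,0)
a=cv2.resize(p['color'][y0:y0+150,x0:x0+200],None,fx=4,fy=4);print(x0,y0)
cv2.imwrite('pics/w2.png',cv2.cvtColor(a,cv2.COLOR_RGB2BGR))
E
```

```text
[316 229] [0.59357516 0.04544635 0.2136299 ]
216 154
```

View pics/w2.png

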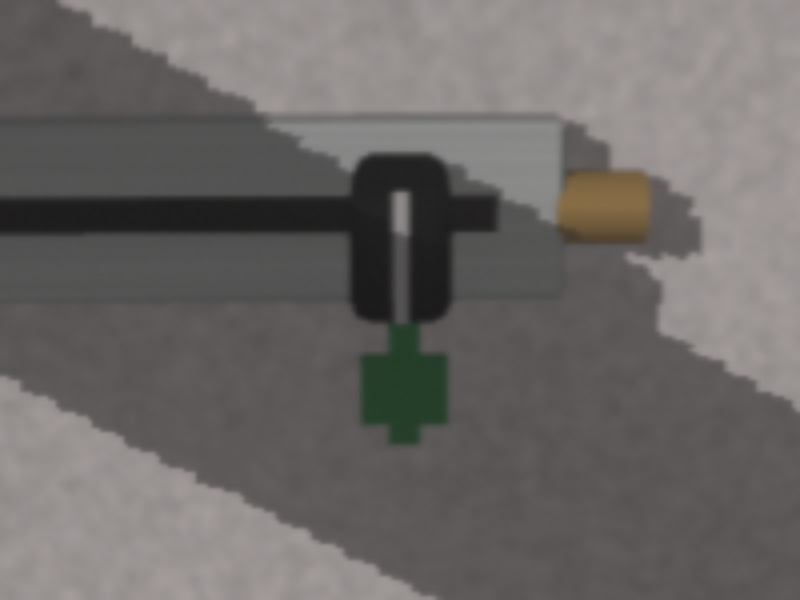

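The white line (at about x = 400 in the crop) lies level with the pointer (about 404), which is within 1 mm. The valve is set, so the bowl is next.

>>> drive_tool(
  rows=[
    [0,0,0,0.0358,0.001,0,1],
    [0,0,0,0.0358,0.001,0,1],
    [0,0,0,0.0358,0.001,0,1],
    [0,0,0,0.0358,0.001,0,1],
    [0,0,0,0.0358,0.001,0,1],
    [0,0,0,0.0358,0.001,0,1],
    [0,0,0,0.0358,0.001,0,1],
    [0,0,0,0,0,0,1],
  ],
)

```text
time: 7.68
tool_pos: [0.5222, 0.292, 0.209]
tcp_rot: [-1.858, -2.528, 0.003]
wrist_force: [-0.5, -0.4, 0.8]
width: 1.004
grip_force: 0.0
```

```bash
python3 - <<'E'
from h import *
np.set_printoptions(suppress=True)
s=status.read_state();p=read_camera('wrist');save(p,'w3.png');print(s['tool_pos'],s['q'].round(2))
h=cv2.cvtColor(p['color'],cv2.COLOR_RGB2HSV)
cap=((h[...,0]>95)&(h[...,0]<130)&(h[...,1]>100)).astype(np.uint8)
k=max(cv2.findContours(cap,0,1)[0],key=cv2.contourArea);(x,y,w,hh)=cv2.boundingRect(k);print('cap',x,y,w,hh,cv2.fitEllipse(k))
for m in masks_of(p,'rest')[:2]:
  yy,xx=np.nonzero(m['mask']);print('rest',m['score'],m['bbox'],ray(p,[[xx.mean(),yy.mean()]],.015,s))
print(proj(p,[[.52,.28,.12],[.52,.28,.022]],s))
E
```

```text
[0.52224957 0.2919652  0.20898965] [0.47 0.14 1.8  0.   1.21 0.16]
cap 297 213 57 59 ((324.93572998046875, 242.42617797851562), (55.00351333618164, 58.22364807128906), 151.95657348632812)
rest 0.76 [279.9, 161.4, 370.9, 228.9] [[0.51798842 0.31457651 0.015     ]]
[[306.02949605 261.14948721]
 [309.062714   222.23002888]]
```

View pics/w3.png

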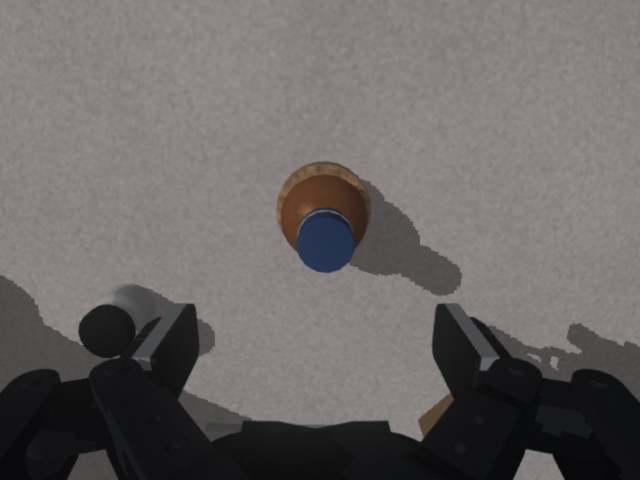

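The wrist picture shows the cap top disc at about (326,244) and the cork ring at x 279–371 with its top edge at y 161. The jar lid at (107,331) is well clear.

```bash
python3 - <<'E'
from h import *
from scipy.optimize import minimize
np.set_printoptions(suppress=True)
s=status.read_state();p=read_camera('wrist');print(s['tool_pos'])
c=ray(p,[[326,244]],.120,s)[0];e=ray(p,[[298,244],[354,244]],.120,s);print('cap',c,np.linalg.norm(e[0]-e[1]))
a=np.linspace(0,2*np.pi,73);
def f(v):
    u=proj(p,np.c_[v[0]+.04*np.cos(a),v[1]+.04*np.sin(a),a*0+.022],s);return (u[:,0].min()-279.5)**2+(u[:,0].max()-371)**2+(u[:,1].min()-161.5)**2
r=minimize(f,[.52,.3],method='Nelder-Mead');print('rest',r.x,r.fun)
goto([c[0],c[1],.087],[.954,.30],'cap');goto([*r.x,.087],[.954,.30],'rest')
E
```

```text
[0.52377964 0.28768138 0.20914537]
cap [0.52988705 0.28939917 0.12      ] 0.033672479402676925
rest [0.53150403 0.28922995] 8.886837888589854
cap turn [-0.23  0.07 -0.26] q6 0.16 shift(now axes) [0.0011 0.0065 0.1225] shift(final axes) [0.001  0.006  0.1225]
cap turn [  0.11   0.35 179.74] q6 0.16 shift(now axes) [0.0011 0.0065 0.1225] shift(final axes) [-0.001  -0.006   0.1225]
tcp [0.5244 0.2867 0.2095] t 7.8333 F [-0.  -0.  -0.3] w 0.999 grip 0.0
rest turn [-0.23  0.07 -0.26] q6 0.16 shift(now axes) [0.0005 0.008  0.1225] shift(final axes) [0.0003 0.0075 0.1225]
rest turn [  0.11   0.35 179.74] q6 0.16 shift(now axes) [0.0005 0.008  0.1225] shift(final axes) [-0.0003 -0.0075  0.1225]
tcp [0.5244 0.2867 0.2095] t 7.8333 F [-0.  -0.  -0.3] w 0.999 grip 0.0
```

>>> drive_tool(
  rows=[
    [0,0,0,0,0,0.01,1],
    [0,0,0,0,0,0,1],
    [0,0,0,0,0,0,1],
    [0,0,0,0,0,0,1],
    [0,0,0,0,0,0,1],
    [0,0,0,0,0,0,1],
  ],
)

```text
time: 8.33
tool_pos: [0.5261, 0.2867, 0.2022]
tcp_rot: [1.867, 2.526, 0.001]
wrist_force: [0.6, 0.1, -0.4]
width: 0.999
grip_force: 0.0
```

```bash
cat > cap.py <<'E'
from h import *
np.set_printoptions(suppress=True)
def cap(z):
    s=status.read_state();p=read_camera('wrist');s2=status.read_state();print('drift',s2['tool_pos']-s['tool_pos'],s['tcp_rot'])
    h=cv2.cvtColor(p['color'],cv2.COLOR_RGB2HSV)
    m=((h[...,0]>95)&(h[...,0]<130)&(h[...,1]>100)).astype(np.uint8)
    k=max(cv2.findContours(m,0,1)[0],key=cv2.contourArea);x,y,w,hh=cv2.boundingRect(k)
    cx,cy=x+(w-1)/2,y+hh-1-w/2*.97  # top disc is the lower part of the blob
    c=ray(p,[[cx,cy]],z,s)[0];e=ray(p,[[x,cy],[x+w,cy]],z,s);print('cap px',cx,cy,w,hh,'world',c.round(4),'dia',np.linalg.norm(e[0]-e[1]).round(4));return c
E
python3 - <<'E'
from cap import *
c=cap(.12);goto([c[0],c[1],.087],[.954,.30])
E
```

```text
drift [-0.00003556  0.00011311  0.00004981] [1.8670726  2.52624929 0.00081132]
cap px 321.0 236.385 59 61 world [0.5276 0.2942 0.12  ] dia 0.0342
 turn [ 0.04 -0.   -0.38] q6 0.16 shift(now axes) [0.0066 0.0036 0.1153] shift(final axes) [0.0065 0.0037 0.1153]
 turn [ -0.01  -0.06 179.62] q6 0.16 shift(now axes) [0.0066 0.0036 0.1153] shift(final axes) [-0.0065 -0.0037  0.1153]
tcp [0.526  0.2868 0.2023] t 8.3833 F [ 0.3 -0.3 -1.3] w 0.998 grip 0.0
```

>>> drive_tool(
  rows=[
    [0,0,0,0.006,0.0035,0.02,1],
    [0,0,0,0,0,0.025,1],
    [0,0,0,0,0,0.025,1],
    [0,0,0,0,0,0.02,1],
    [0,0,0,0,0,0.015,1],
    [0,0,0,0,0,0.01,1],
    [0,0,0,0,0,0,1],
    [0,0,0,0,0,0,1],
  ],
)

```text
time: 9.05
tool_pos: [0.5272, 0.2939, 0.0869]
tcp_rot: [-1.866, -2.527, 0.001]
wrist_force: [-0.2, -0.6, 0.1]
width: 0.999
grip_force: 0.0
```

>>> drive_tool(
  rows=[
    [0,0,0,0,0,0,0.55],
    [0,0,0,0,0,0,0.5],
    [0,0,0,0,0,0,0.45],
    [0,0,0,0,0,0,0.4],
    [0,0,0,0,0,0,0],
    [0,0,0,0,0,0,0],
    [0,0,0,0,0,0,0],
    [0,0,0,0,0,0,0],
  ],
  force=60,
)

```text
time: 9.72
tool_pos: [0.5278, 0.2942, 0.0881]
tcp_rot: [1.866, 2.527, 0.002]
wrist_force: [-0.5, -0.1, 6.1]
width: 0.403
grip_force: 59.4
```

>>> drive_tool(
  rows=[
    [0,0,0,0,0,-0.005,0],
    [0,0,0,0,0,-0.015,0],
    [0,0,0,0,0,-0.02,0],
    [0,0,0,0,0,-0.025,0],
    [0,0,0,0,0,-0.025,0],
    [0,0,0,0,0,-0.025,0],
    [0,0,0,0,0,-0.015,0],
    [0,0,0,0,0,0,0],
  ],
)

```text
time: 10.38
tool_pos: [0.5291, 0.2949, 0.2209]
tcp_rot: [1.864, 2.525, 0.009]
wrist_force: [0.3, 0.3, -2.3]
width: 0.401
grip_force: 60.4
```

>>> drive_tool(
  rows=[
    [0,0,0,-0.01,-0.0025,0,0],
    [0,0,0,-0.02,-0.005,0,0],
    [0,0,0,-0.03,-0.0075,0,0],
    [0,0,0,-0.03,-0.0075,0,0],
    [0,0,0,-0.03,-0.0075,0,0],
    [0,0,0,-0.03,-0.0075,0,0],
    [0,0,0,-0.03,-0.0075,0,0],
    [0,0,0,-0.03,-0.0075,0,0],
  ],
)

```text
time: 11.05
tool_pos: [0.5365, 0.0754, 0.2136]
tcp_rot: [-1.864, -2.524, 0.006]
wrist_force: [0.2, -0.5, -3.0]
width: 0.407
grip_force: 60.3
```

>>> drive_tool(
  rows=[
    [0,0,0,-0.03,-0.0075,0,0],
    [0,0,0,-0.03,-0.0075,0,0],
    [0,0,0,-0.03,-0.0075,0,0],
    [0,0,0,-0.03,-0.0075,0,0],
    [0,0,0,-0.03,-0.0075,0,0],
    [0,0,0,-0.03,-0.0075,0,0],
    [0,0,0,-0.03,-0.0075,0,0],
    [0,0,0,-0.03,-0.0075,0,0],
  ],
)

```text
time: 11.72
tool_pos: [0.5496, -0.1708, 0.2135]
tcp_rot: [-1.863, -2.523, 0.003]
wrist_force: [0.6, 0.5, -3.0]
width: 0.404
grip_force: 60.3
```

>>> drive_tool(
  rows=[
    [0,0,0,-0.03,-0.0075,0,0],
    [0,0,0,-0.03,-0.0075,0,0],
    [0,0,0,-0.03,-0.0075,0,0],
    [0,0,0,-0.03,-0.0075,0,0],
    [0,0,0,-0.03,-0.0075,0,0],
    [0,0,0,-0.025,-0.006,0,0],
    [0,0,0,-0.02,-0.005,0,0],
    [0,0,0,-0.01,-0.0025,0,0],
  ],
)

```text
time: 12.38
tool_pos: [0.5612, -0.3826, 0.2131]
tcp_rot: [-1.866, -2.521, 0.002]
wrist_force: [-1.0, 0.4, -3.5]
width: 0.405
grip_force: 60.3
```

>>> drive_tool(
  rows=[
    [0,0,0,0,0,0,0],
    [0,0,0,0,0,0,0],
    [0,0,0,0,0,0,0],
    [0,0,0,0,0,0,0],
    [0,0,0,0,0,0,0],
    [0,0,0,0,0,0,0],
  ],
)

```text
time: 12.88
tool_pos: [0.564, -0.3792, 0.2172]
tcp_rot: [1.864, 2.528, 0.0]
wrist_force: [-0.3, 0.2, -3.1]
width: 0.406
grip_force: 60.3
```

```bash
python3 - <<'E'
from h import *
np.set_printoptions(suppress=True)
s=status.read_state();p=read_camera('wrist');save(p,'w4.png');print(s['tool_pos'],s['tcp_rot'],s['q'].round(2))
for m in masks_of(p,'cradle_ring')[:3]:
    e=cv2.fitEllipse(max(cv2.findContours(m['mask'].astype(np.uint8),0,1)[0],key=len)); print('ring',m['score'],m['bbox'],e, ray(p,[e[0]],.05,s).round(4))
print(proj(p,[[.54,-.275,.05]],s))
E
```

```text
[ 0.56400556 -0.37917485  0.21720761] [1.8642997  2.52829059 0.00015001] [-0.63  0.28  1.61  0.    1.25 -0.93]
ring 0.96 [3.0, 125.4, 115.6, 244.6] ((51.926292419433594, 183.52114868164062), (117.71468353271484, 124.66041564941406), 148.62583923339844) [[ 0.3551 -0.4165  0.05  ]]
ring 0.95 [524.2, 142.2, 639.9, 261.3] ((585.72265625, 198.192138671875), (119.04621124267578, 123.06465148925781), 58.02027893066406) [[ 0.7698 -0.3003  0.05  ]]
ring 0.9 [274.9, 17.7, 376.5, 123.9] ((324.760009765625, 70.91134643554688), (98.23036193847656, 101.93315887451172), 2.1786487102508545) [[ 0.5393 -0.2751  0.05  ]]
[[325.7202488  71.0452376]]
```

View pics/w4.png

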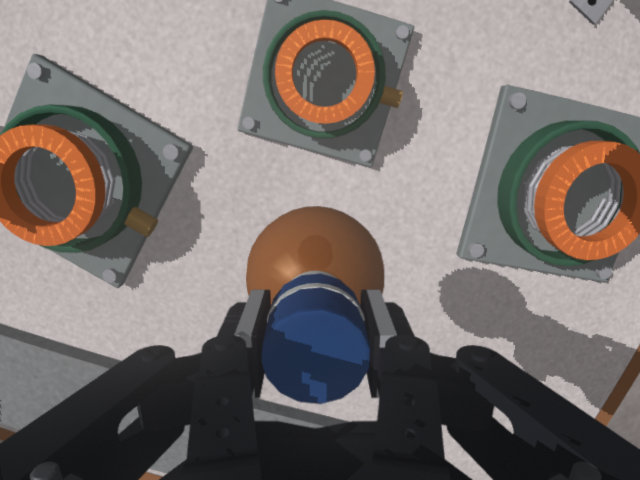

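The wrist picture shows the target ring at (325,71), with the larger look-alikes at (52,184) and (586,198). The bowl hangs upright in the fingers, with its cap at (317,350) and ball at (315,276). I'll check where the bowl sits in the tool frame.

```bash
python3 - <<'E'
from h import *
from scipy.optimize import least_squares
np.set_printoptions(suppress=True)
s=status.read_state();p=read_camera('wrist');T=np.eye(4);T[:3,:3]=R.from_rotvec(s['tcp_rot']).as_matrix();T[:3,3]=s['tool_pos']
W=lambda v:T[:3,:3]@np.array(v)+T[:3,3]
a=np.linspace(0,2*np.pi,73)
def sil(c,r):  # sphere silhouette by sampling
    g=np.array([[np.sin(t)*np.cos(f),np.sin(t)*np.sin(f),np.cos(t)] for t in np.linspace(0,np.pi,40) for f in a]);return proj(p,np.array([W(c+r*v) for v in g]),s)
for dx in(-.005,0,.005):
    d=proj(p,[W([dx+.018*np.cos(t),.018*np.sin(t),-.032]) for t in a],s);b=sil(np.array([dx,0,.042]),.034)
    print(dx,'cap',d.min(0),d.max(0),'ball',b.min(0),b.max(0))
h=cv2.cvtColor(p['color'],cv2.COLOR_RGB2HSV);m=((h[...,0]>95)&(h[...,0]<130)&(h[...,1]>80)).astype(np.uint8)
print('cap seen',cv2.boundingRect(max(cv2.findContours(m,0,1)[0],key=cv2.contourArea)))
k=masks_of(p,'oiler')[0];print(k['bbox'])
goto([.5392,-.275,.15],[.954,.30])
E
```

```text
-0.005 cap [258.14637108 320.66566973] [370.89126965 416.68335319] ball [244.92167648 212.68836613] [384.4719711  352.91204309]
0 cap [257.41669206 305.7626872 ] [371.6248697 404.4829443] ball [244.382745   202.55913829] [385.01747651 343.70932029]
0.005 cap [256.68056649 290.45964819] [372.36532643 391.92864455] ball [243.84282358 192.29386419] [385.56418551 334.34642606]
cap seen (261, 288, 109, 115)
[246.2, 209.2, 388.0, 402.8]
 turn [ 0.01  0.02 -0.31] q6 -0.93 shift(now axes) [0.1075 0.0073 0.0671] shift(final axes) [0.1075 0.0079 0.0672]
 turn [  0.03  -0.02 179.69] q6 -0.93 shift(now axes) [0.1075 0.0073 0.0671] shift(final axes) [-0.1075 -0.0079  0.0672]
tcp [ 0.5639 -0.3799  0.2172] t 13.0833 F [ 0.6 -0.4 -3.2] w 0.404 grip 60.3
```

>>> drive_tool(
  rows=[
    [0,0,0,0.01,0.001,0,0],
    [0,0,0,0.022,0.0015,0,0],
    [0,0,0,0.026,0.0015,0,0],
    [0,0,0,0.025,0.0015,0.01,0],
    [0,0,0,0.018,0.0013,0.02,0],
    [0,0,0,0.0075,0.0007,0.02,0],
    [0,0,0,0,0,0.012,0],
    [0,0,0,0,0,0,0],
  ],
  force=90,
)

```text
time: 13.75
tool_pos: [0.5366, -0.2724, 0.1514]
tcp_rot: [-1.861, -2.523, 0.001]
wrist_force: [-1.2, 0.3, -3.7]
width: 0.397
grip_force: 90.1
```

>>> drive_tool(
  rows=[
    [0,0,0,0,0,0,0],
    [0,0,0,0,0,0,0],
    [0,0,0,0,0,0,0],
    [0,0,0,0,0,0,0],
  ],
)

```text
time: 14.08
tool_pos: [0.54, -0.2755, 0.1564]
tcp_rot: [1.866, 2.524, 0.0]
wrist_force: [0.6, 0.2, -2.3]
width: 0.399
grip_force: 90.1
```

```bash
python3 - <<'E'
from h import *
goto([.5392,-.275,.12],[.954,.30])
E
```

```text
turn [ 0.11  0.12 -0.39] q6 -0.81 shift(now axes) [ 0.0008 -0.0007  0.0364] shift(final axes) [ 0.0008 -0.0006  0.0364]
 turn [ 1.8000e-01 -1.6000e-01  1.7961e+02] q6 -0.81 shift(now axes) [ 0.0008 -0.0007  0.0364] shift(final axes) [-0.0008  0.0006  0.0364]
tcp [ 0.54   -0.2755  0.1564] t 14.0833 F [ 0.6  0.2 -2.3] w 0.399 grip 90.1
```

Aligned within 1 mm. I'll lower it to just past contact.

>>> drive_tool(
  rows=[
    [0,0,0,0,0,0.008,0],
    [0,0,0,0,0,0.01,0],
    [0,0,0,0,0,0.008,0],
    [0,0,0,0,0,0.006,0],
    [0,0,0,0,0,0.005,0],
    [0,0,0,0,0,0.004,0],
    [0,0,0,0,0,0,0],
    [0,0,0,0,0,0,0],
  ],
)

```text
time: 14.75
tool_pos: [0.5389, -0.2745, 0.1145]
tcp_rot: [-1.866, -2.527, 0.001]
wrist_force: [-2.5, 0.0, 4.1]
width: 0.395
grip_force: 91.0
```

>>> drive_tool(
  rows=[
    [0,0,0,0,0,0.003,0],
    [0,0,0,0,0,0.003,0],
    [0,0,0,0,0,0.003,0],
    [0,0,0,0,0,0.003,0],
    [0,0,0,0,0,0,0],
    [0,0,0,0,0,0,0],
  ],
)

```text
time: 15.25
tool_pos: [0.539, -0.2746, 0.1028]
tcp_rot: [1.866, 2.527, -0.001]
wrist_force: [-3.6, 0.2, 8.5]
width: 0.399
grip_force: 91.4
```

>>> drive_tool(
  rows=[
    [0,0,0,0,0,0.002,0],
    [0,0,0,0,0,0.002,0],
    [0,0,0,0,0,0.002,0],
    [0,0,0,0,0,0,0],
    [0,0,0,0,0,0,0],
    [0,0,0,0,0,0,0],
  ],
)

```text
time: 15.75
tool_pos: [0.5392, -0.2748, 0.0982]
tcp_rot: [1.865, 2.527, -0.001]
wrist_force: [-6.3, 2.9, 12.8]
width: 0.398
grip_force: 92.7
```

>>> drive_tool(
  rows=[
    [0,0,0,0,0,0.001,0],
    [0,0,0,0,0,0,0],
    [0,0,0,0,0,0,0],
    [0,0,0,0,0,0,0],
  ],
)

```text
time: 16.08
tool_pos: [0.5393, -0.2749, 0.0981]
tcp_rot: [1.865, 2.526, -0.001]
wrist_force: [-8.4, 2.2, 17.9]
width: 0.396
grip_force: 92.9
```

>>> drive_tool(
  rows=[
    [0,0,0,0,0,0.001,0],
    [0,0,0,0,0,0.001,0],
    [0,0,0,0,0,0,0],
    [0,0,0,0,0,0,0],
    [0,0,0,0,0,0,0],
    [0,0,0,0,0,0,0],
  ],
)

```text
time: 16.58
tool_pos: [0.5395, -0.2752, 0.0979]
tcp_rot: [1.865, 2.526, -0.001]
wrist_force: [-10.4, 2.9, 26.6]
width: 0.395
grip_force: 93.9
```

```bash
python3 - <<'E'
from h import *
t=read_camera('top');q=read_camera('scene')
b=cv2.resize(q['color'][200:325,180:305],(500,500),interpolation=cv2.INTER_CUBIC);a=cv2.resize(t['color'][195:320,255:330],(300,500),interpolation=cv2.INTER_CUBIC)
cv2.imwrite('pics/f.png',cv2.cvtColor(np.hstack([a,b]),cv2.COLOR_RGB2BGR))
E
```

```text
(no output)
```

View pics/f.png

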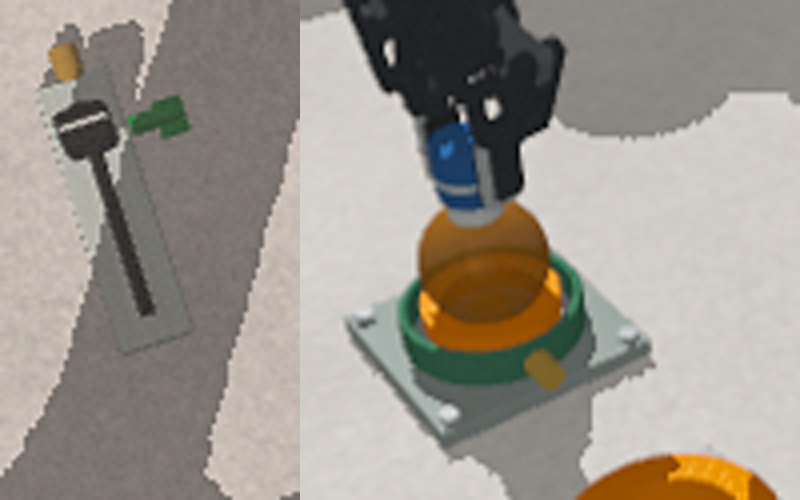

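The valve line is still level with the pointer (crop (85,122) against (135,123), allowing for height parallax). The bowl is upright, and the ring is pressed level with the cup rim. The force rose from 13 to 27 N with only 0.3 mm of movement, so the ring is on its stop.

```bash
python3 -c "
from workcell import workorder;print(workorder.finish_job())"
```

```text
the job is handed in; nothing more can be done
None
```

I handed the job in at about 17 s of the 61 s allowed: the valve is within about 1 mm of the pointer, and the bowl is upright in the smallest cradle, still gripped and holding the ring on its bottom stop.

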